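# Swap the grip jaws and hold the new one against the sprung stop

## Task

Swap the two grip jaws: the flat one goes from the clamping fixture into the storage tray's pocket, and the slotted one from the tray onto the fixture, both standing upright; the rubber mat is free for parking one. Then be my third hand: with the slotted jaw standing flat on the fixture plate, its solid back square and central against the sprung pad and its slot facing away from it, push it steadily so that the pad gives about half its travel (11 of 20 mm, about 9 N) and never hits its end. Hold it so for two seconds and finish while still holding and pushing, ready for me to do up the clamp screws; leave everything else where it is.

Things in the scene. Friction and masses are not known exactly. Their poses are not given: they have to be found in the camera images.
- slot_center (a point): centre (half-way up) of the slotted jaw: a loose bare-aluminium block 45 mm deep (its x) x 40 wide (its y) x 60 high, about 0.25 kg, standing upright. A vertical slot 14 mm wide and 22 mm deep is cut through the full height of its -x face; its +x face (the back) is solid and flat. Its axes are the block's own, z up. At the start it stands in the storage tray.
- slot_mouth (a point): middle of the open side of the slot: 22.5 mm from the jaw's centre along its -x, half-way up; same axes
- flat_center (a point): centre (half-way up) of the flat jaw: a loose bare-aluminium block of the same outer size (45 x 40 x 60 mm, about 0.28 kg) without a slot. Axes as for the slotted jaw. At the start it stands upright on the fixture, clear of the pad.
- fixture: fixed clamping fixture: steel base plate 180 (x) x 110 (y) x 12 mm, origin at the centre of its underside, so jaws stand at z = 12 mm. At its +x end a dark stop housing (30 x 90 mm, reaching from x = 59 to 89 mm, 64 mm high over the table) carries the sprung pad. Along both long edges (y = 45 to 53 mm either side) run low strips 5 mm higher than the plate. Its x axis is level, from the open end towards the housing: the pressing direction.
- pad_face (a point): centre of the pressing face of the sprung stop pad: aluminium plate 8 mm thick, 56 mm wide, from 2 to 46 mm above the base plate, upright, facing the fixture's -x. Unpressed, its face is at x = 29 mm, y = 0, z = 36 mm in the fixture's frame. It moves with the pad.
- pad (a joint): how far the pad is pushed in towards the housing, along the fixture's +x, in m: 0 unpressed, 0.020 at its hard end. A spring returns it: 0.8 N per mm (9 N at about 11 mm)
- tray: fixed black storage tray 110 (x) x 104 (y) mm with one pocket 70 (x) x 64 (y) mm at its centre; pocket floor 6 mm above the table, rim 12 mm. Origin at the centre of its underside, z up.
- mat: empty thin fixed rubber mat 95 x 95 x 4 mm lying on the table between tray and fixture, free for parking a jaw for a moment; origin at the centre of its underside
- beaker: bystander, leave alone: empty glass beaker, 68 mm across, 90 high; origin at or near its underside
- specimen: bystander, leave alone: small brass test specimen with thick ends, 22 mm across, 60 high, standing; origin at or near its underside
- oil: bystander, leave alone: small white bottle, 34 mm across, 70 high; origin at or near its underside
- driver: bystander, leave alone: screwdriver 180 mm long, lying; origin at or near its underside
- calliper: bystander, leave alone: steel calliper 200 mm long, lying; origin at or near its underside
Things that resemble listed ones, but are neither listed nor needed, are in the scene too. Leave any turquoise look-alike of the part that bears slot_center alone.

How it is judged (in metres and radians):
On the way, in this order (a step that is already met when the one before it is completed fails the run):
1. the flat jaw stands in the tray's pocket, let go (x of flat_center in the frame of tray between -0.016 and 0.016 m and y of flat_center in the frame of tray between -0.016 and 0.016 m and z of flat_center in the frame of tray between 0.031 and 0.041 m and angle between flat_center's own z axis and vertical below 0.1 rad and contact force between each of the arm, the fingers and flat_jaw below 0.1 N), for 0.3 s.
2. the robot presses the slotted jaw against the pad steadily with 5 to 13 N (contact force between slot_jaw and pad between 5 and 13 N and value of joint pad between 0.005 and 0.0175 m and y of slot_center in the frame of fixture between -0.009 and 0.009 m and z of slot_center in the frame of fixture between 0.037 and 0.047 m and angle between slot_center's own z axis and vertical below 0.1 rad and angle between the x axis of slot_center and the x axis of fixture, either way round below 0.12 rad and x of slot_mouth in the frame of pad_face below -0.035 m and contact force between the fingers and slot_jaw above 1 N and linear speed of slot_jaw below 0.01 m/s), for 1 s.
At the end, for the whole second after the job is handed in: Fingers push the slotted jaw on the pad with 5-13 N (pad in 5-17.5 mm), jaw still, on the plate (5 mm, tilt 0.1 rad), square within 0.12 rad, central within 9 mm, slot away from the pad; flat jaw upright in the pocket (16 mm, height 5 mm, tilt 0.1 rad), untouched by the robot (all of step 1 and all of step 2); the arm keeps its last pose, push and grip.
It fails at once if the pad is driven to its hard end (value of joint pad above 0.0195 m).
It fails at once if a jaw is tipped over (angle between any of slot_center, flat_center's own z axis and vertical above 0.7 rad).
It fails at once if a bystander is moved by more than 30 mm (distance of any of beaker, specimen, oil, driver, calliper from where it was at the start of the episode above 0.03 m).
It also fails if it takes over 72 s, if anything falls off the work surface, if the arm or the gripper's body presses on something with over 40 N, if the wrist force passes 120 N, or if a joint passes its speed limit or range.

## Robot

A 6-joint arm with a two-finger parallel gripper is mounted at the origin on the work surface. World frame = base frame: x ahead of the robot, y to its left, z up, the work surface at z = 0. Lengths are in m, angles in degrees, forces in N, time in s.
With the tool pointing down it reaches from about 0.25 to 0.725 m from the base axis. Payload 9.7 kg.
Tool frame: the origin (TCP) lies midway between the tips of the shut fingers; the grasp point (between the pads) lies 19 mm behind it (bot.hold_point_z is the distance from the TCP to the grasp point, in m); z points along the fingers, y is the line along which they close (so a half turn about z gives the same grasp; the last joint's range is limited). The gripper opens to 85 mm and grips with 20 to 120 N. Pads are 22 mm wide; open, the fingers measure 114 mm over their backs; the gripper's body (76 mm by 85 mm) begins 54 mm behind the grasp point. The pads swing forward as they close: fully open they stand 13 mm farther back than shut.
Start: joints at [-70.703, 4.979, 10.078, 95.1, 0, 90], TCP at [0.182, -0.519, 0.211] pointing down, gripper open.
Joint ranges: [-179.16, 179.16], [-48.56, 103.87], [-65.8, 70.77], [-126.05, 130.52], [-82.76, 87.17], [-180, 180]. Speed limits (degrees/s): [127.2, 127.2, 147.25, 180, 180, 180].

## Interface

Orientations are given as [roll, pitch, yaw] about the fixed x, y, z axes, in that order (R = Rz(yaw) Ry(pitch) Rx(roll)).
In Python, from workcell import bot gives the robot as it stands.
- The arm moves only by the tool play_rows, never from a script. Its argument "steps" is a list that holds one entry, the list of rows, each a list of 4 numbers: the shift along the tool's x, y, z in m, then the turn about the tool's z in rad. In form: [[[tx, ty, tz, yaw], ...]]. A call has exactly 5 rows; each row shifts and turns the commanded pose from where the row before left it, along the tool's axes as they then stand; what a row does not reach is not made up. A row lasts 1/12 s, in which the tool goes at most 41.7 mm and 7.16 degrees, less where a joint would pass 70% of its speed; a pose out of reach is approached as far as the arm can. A call is refused whole if a number of a shift passes 0.0417 or a number of a turn 0.125, either way. A call with a gripper value outside its range is refused whole. "gripper" is the finger opening in m, from 0 to 0.0854, set as the call begins (left out, the last holds). The fingers move at their own pace and stop on an object; "squeeze" is the grip in N (left out, the last holds). Time passes only in rows, so rows that do not move let the fingers close, or fill a call up. It gives the time, the measured TCP pose, the force, the opening and the grip force at its end, in the units of the state.
- bot.get_obs(): the state, without advancing time (a new reading comes with each control period).
- bot.camera(name): name is "side" or "top" or "wrist"; returns a dict with "img" (420x560x3 uint8, blue, green, red), "vfov" (degrees; the focal length in pixels is half the picture's height over the tangent of half this angle, whatever the lens; pixels are square), "cx", "cy" (the principal point, pixels), "xyz" and "attitude" of the camera in the world. Camera axes: x right, y down, z forward; pixel columns grow to the right and rows downward; lengths in m; the calibration is good to about 2 mm. A picture is of the moment at which its call begins. There is no depth.
- bot.job_done(): hands the job in; it is judged then, once.
The state is a dict: "time": time; "q": joint angles; "qd": joint speeds; "joint_efforts": joint torques, N m; "ee_pos": TCP position; "tcp_rot": TCP orientation; "wrist_force": force on the tool from outside, world axes, zero at the start; "torque": the same for the moment, N m; "opening": finger opening in m; "grasp_force": force on a finger pad.
Only numpy, scipy, OpenCV 4.12 (cv2) and the standard library are available. Lean on these libraries where they do the work, as an engineer would, in place of code of your own. Each camera call takes 0.05 s, during which the arm holds its last target. There are 200 camera calls.

## Working session

There is one attempt and no reset: what is moved stays moved. The work goes in short steps, Python scripts to look and compute and a tool call to move; the robot and the scene stay as the last step left them, time stands still between calls to the robot, and variables do not carry over. Pictures are saved under pics/ and viewed, at most 10 in all, crops included, and the job is handed in when it is done.

Besides the shell and the picture viewer there is one more tool, called after ">>>" as a command line: name --argument value ..., lists and objects as JSON in quotes. play_rows: Moves the arm, as the interface text tells. Its arguments: {"type":"object","properties":{"steps":{"type":"array","items":{"type":"array","items":{"type":"array","items":{"type":"number"}}}},"gripper":{"type":"number"},"squeeze":{"type":"number"}},"required":["steps"]}

```bash
mkdir -p pics; ls; python3 - <<'E'
from workcell import bot
import cv2,numpy as np
print(bot.get_obs())
for n in("top","side"):
    c=bot.camera(n); cv2.imwrite(f"pics/{n}0.png",c.pop("img")); print(n,c)
E
```

```text
pics
{'time': 0.0, 'q': array([-7.07028215e+01,  5.01326256e+00,  1.00361023e+01,  9.50971464e+01,
        6.19430780e-04,  8.99995995e+01]), 'qd': array([-0.00561526, -0.02604346,  0.0365243 ,  0.08120166, -0.06977503,
       -0.02958806]), 'joint_efforts': array([-5.46685405e-04, -5.20392215e+01,  4.64798534e+01,  1.62740011e-02,
       -1.29719269e-04,  1.06596767e-05]), 'ee_pos': array([ 0.18168595, -0.51888553,  0.20987707]), 'tcp_rot': array([-1.79925693e+02, -6.19949723e-04,  1.92975782e+01]), 'wrist_force': array([ 0.19983551, -0.15908671,  0.24925404]), 'torque': array([-0.01506171, -0.00297832, -0.02359802]), 'grasp_force': 0.0, 'opening': 0.08523121751427082}
top {'vfov': 57.156678221742844, 'cx': 277.55361027692237, 'cy': 211.07734450857976, 'xyz': array([ 0.42444516, -0.01374973,  0.82332675]), 'attitude': array([-171.42777239,   -0.70536898,  -89.21703522])}
side {'vfov': 54.29688684438045, 'cx': 279.2850596529816, 'cy': 210.5550730159135, 'xyz': array([0.37806393, 0.54469081, 0.48043901]), 'attitude': array([-124.12301787,    1.31749409, -161.77295417])}
```

View pics/top0.png

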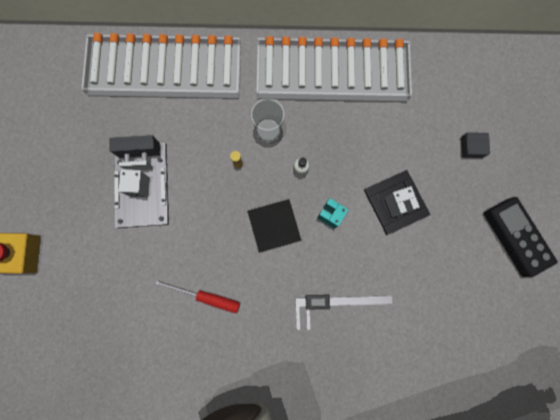

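View pics/side0.png

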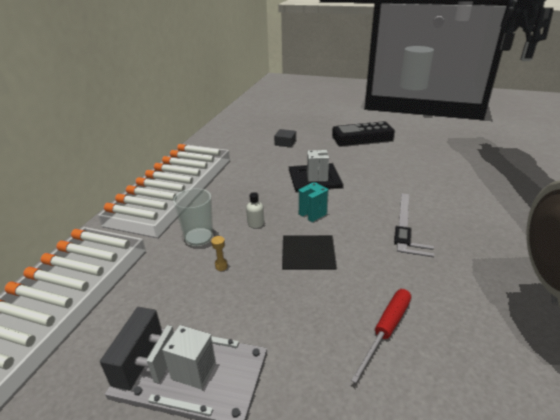

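The top view shows the fixture at about (140,185) with the flat jaw at (132,182). The mat is at (274,225), the turquoise decoy at (333,212), and the tray at (397,202) with the slotted jaw at (404,200). I'll enlarge the fixture and tray.

```bash
cat > h.py <<'E'
import numpy as np,cv2
from scipy.spatial.transform import Rotation as R
def ray(c,uv):
    f=210/np.tan(np.radians(c['vfov']/2))
    uv=np.atleast_2d(uv).astype(float)
    d=np.c_[(uv[:,0]-c['cx'])/f,(uv[:,1]-c['cy'])/f,np.ones(len(uv))]
    return d@R.from_euler('xyz',c['attitude'],degrees=True).as_matrix().T
def at(c,uv,z):
    d=ray(c,uv); return c['xyz']+d*((z-c['xyz'][2])/d[:,2])[:,None]
TOP=dict(vfov=57.156678221742844,cx=277.55361027692237,cy=211.07734450857976,xyz=np.array([0.42444516,-0.01374973,0.82332675]),attitude=[-171.42777239,-0.70536898,-89.21703522])
E
python3 - <<'E'
import cv2,numpy as np
i=cv2.imread('pics/top0.png')
a=i[130:230,100:180];b=i[160:240,355:435]
a=cv2.resize(a,None,fx=5,fy=5,interpolation=cv2.INTER_CUBIC);b=cv2.resize(b,None,fx=5,fy=5,interpolation=cv2.INTER_CUBIC)
o=np.zeros((500,800,3),np.uint8);o[:,:400]=a;o[:400,400:]=b;cv2.imwrite('pics/crop0.png',o)
E
```

```text
(no output)
```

View pics/crop0.png

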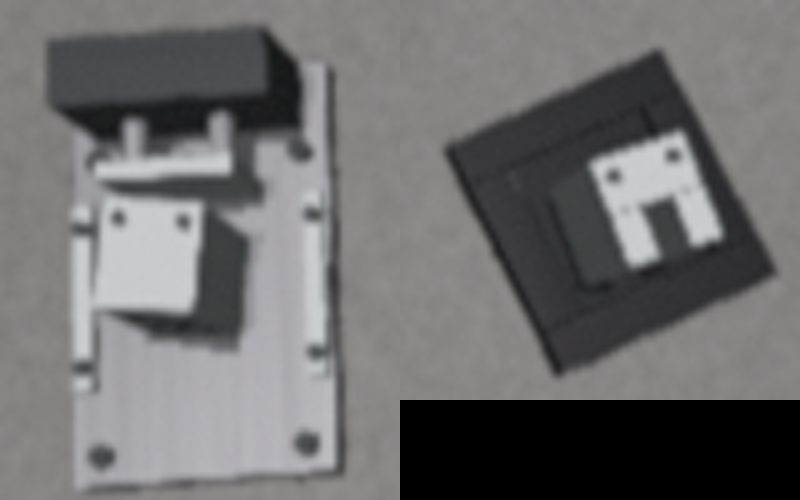

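```bash
python3 - <<'E'
from h import *
A=lambda p:np.array(p)/5+[99.6,129.6]
B=lambda p:(np.array(p)-[400,0])/5+[354.6,159.6]
def show(n,p,z):
    w=at(TOP,p,z)[:,:2]; print(n,w.round(4).tolist(),'mean',w.mean(0).round(4))
    e=np.roll(w,-1,0)-w; print('  len',np.linalg.norm(e,axis=1).round(4),'ang',np.degrees(np.arctan2(e[:,1],e[:,0])).round(1))
show('flat',A([(103,197),(204,202),(195,314),(95,305)]),.072)
show('plate TR BR BL',A([(327,63),(336,471),(78,487)]),.012)
show('housing',A([(48,40),(265,27),(268,97),(50,105)]),.064)
show('tray',B([(658,50),(447,150),(558,376),(775,270)]),.012)
show('slot',B([(590,158),(683,130),(722,240),(632,268)]),.066)
show('pad top face TL TR(z.058)',A([(97,178),(232,172)]),.058)
show('mat',[(248,212),(291,200),(300,240),(257,251)],.004)
show('turq',[(333,212)],.05)
show('beaker,spec,oil',[(268,130),(236,160),(302,167)],.03)
E
```

```text
flat [[0.6178, 0.2934], [0.6164, 0.2532], [0.5709, 0.2537], [0.5739, 0.2933]] mean [0.5947 0.2734]
  len [0.0402 0.0455 0.0397 0.0439] ang [-9.200e+01  1.793e+02  8.570e+01  1.000e-01]
plate TR BR BL [[0.6949, 0.2253], [0.5161, 0.2113], [0.5077, 0.3191]] mean [0.5729 0.2519]
  len [0.1793 0.1081 0.2094] ang [-175.5   94.5  -26.6]
housing [[0.6852, 0.3239], [0.6924, 0.2361], [0.6627, 0.233], [0.6578, 0.3209]] mean [0.6745 0.2785]
  len [0.0881 0.0298 0.088  0.0276] ang [ -85.4 -174.1   93.2    6.2]
tray [[0.6423, -0.3003], [0.5965, -0.2075], [0.4997, -0.2527], [0.5465, -0.347]] mean [ 0.5713 -0.2769]
  len [0.1035 0.1069 0.1053 0.1066] ang [ 116.3 -155.   -63.6   26. ]
slot [[0.5827, -0.2522], [0.5948, -0.2902], [0.5501, -0.3041], [0.5383, -0.2676]] mean [ 0.5665 -0.2785]
  len [0.0399 0.0468 0.0384 0.047 ] ang [ -72.3 -162.7  108.    19.1]
pad top face TL TR(z.058) [[0.6293, 0.3022], [0.6327, 0.2476]] mean [0.631  0.2749]
  len [0.0546 0.0546] ang [-86.4  93.6]
mat [[0.5451, 0.0413], [0.5727, -0.0509], [0.4866, -0.0707], [0.462, 0.0202]] mean [ 0.5166 -0.015 ]
  len [0.0962 0.0884 0.0942 0.0857] ang [ -73.3 -167.   105.1   14.3]
turq [[0.541, -0.1343]] mean [ 0.541  -0.1343]
  len [0.] ang [0.]
beaker,spec,oil [[0.72, 0.0011], [0.6523, 0.0677], [0.6394, -0.0724]] mean [ 0.6706 -0.0012]
  len [0.095  0.1407 0.109 ] ang [135.4 -95.3  42.4]
```

The measured sizes agree with those given:
- Fixture at about (0.601, 0.2725), yaw 4.5°
- Tray at (0.571, -0.277), yaw 26°
- Slotted jaw at (0.5665, -0.2785), yaw 18°, slot towards the robot
- Flat jaw at (0.595, 0.2735), yaw about 0°

Plan: slotted jaw to the mat, flat jaw to the tray, slotted jaw to the fixture.

>>> play_rows --steps '[[[0.0295, -0.0066, 0.004, 0], [0.0295, -0.0066, 0.004, 0], [0.0295, -0.0066, 0.004, 0], [0.0295, -0.0066, 0.004, 0], [0.0295, -0.0066, 0.004, 0]]]'

```text
time: 0.52
ee_pos: [0.311, -0.4382, 0.19]
tcp_rot: [-180.0, 0.0, 19.3]
wrist_force: [0.1, -0.8, 1.1]
opening: 0.0856
grasp_force: 0.0
```

>>> play_rows --steps '[[[0.0295, -0.0066, 0.004, 0], [0.0295, -0.0066, 0.004, 0], [0.0295, -0.0066, 0.004, 0], [0.0295, -0.0066, 0.004, 0], [0.0295, -0.0066, 0.004, 0]]]'

```text
time: 0.93
ee_pos: [0.4394, -0.3582, 0.1701]
tcp_rot: [-180.0, 0.0, 19.3]
wrist_force: [0.4, 0.2, 0.0]
opening: 0.0852
grasp_force: 0.0
```

>>> play_rows --steps '[[[0.0295, -0.0066, 0.004, 0], [0.0295, -0.0066, 0.004, 0], [0.0295, -0.0066, 0.004, 0], [0.0295, -0.0066, 0.004, 0], [0.0295, -0.0066, 0.004, 0]]]'

```text
time: 1.35
ee_pos: [0.5677, -0.2783, 0.1499]
tcp_rot: [-180.0, 0.0, 19.3]
wrist_force: [0.7, -1.0, -0.9]
opening: 0.0848
grasp_force: 0.0
```

>>> play_rows --steps '[[[0, 0, 0, 0], [0, 0, 0, 0], [0, 0, 0, 0], [0, 0, 0, 0], [0, 0, 0, 0]]]'

```text
time: 1.77
ee_pos: [0.566, -0.2801, 0.151]
tcp_rot: [180.0, -0.0, 19.2]
wrist_force: [-1.4, 0.4, 0.2]
opening: 0.0854
grasp_force: 0.0
```

```bash
python3 - <<'E'
from workcell import bot
import cv2
c=bot.camera("wrist"); im=c.pop("img"); cv2.imwrite("pics/w1.png",im); print(c, bot.hold_point_z)
E
```

```text
{'vfov': 59.49475070804884, 'cx': 282.79952590064835, 'cy': 208.5657562692675, 'xyz': array([ 0.63811888, -0.25542611,  0.31543952]), 'attitude': array([ 1.62387744e+02, -3.61335195e-02, -7.07990432e+01])} 0.0187
```

View pics/w1.png

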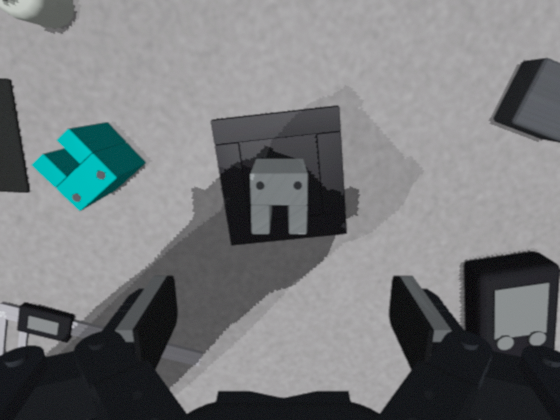

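```bash
python3 - <<'E'
from h import *
C=dict(vfov=59.49475070804884,cx=282.7995,cy=208.5657,xyz=np.array([0.63811888,-0.25542611,0.31543952]),attitude=[162.387744,-0.0361335,-70.7990432])
for n,p,z in(('tray',[(212,120),(339,106),(347,233),(231,244)],.012),('slot top bottomL,R, backL,R',[(250,235),(307,235),(307,158),(250,158)],.066)):
    w=at(C,p,z)[:,:2];print(n,w.round(4).tolist(),w.mean(0).round(4));e=np.roll(w,-1,0)-w;print(np.linalg.norm(e,axis=1).round(4),np.degrees(np.arctan2(e[:,1],e[:,0])).round(1))
E
```

```text
tray [[0.5991, -0.2089], [0.6428, -0.3014], [0.5445, -0.3484], [0.5006, -0.2545]] [ 0.5717 -0.2783]
[0.1023 0.109  0.1037 0.1085] [ -64.7 -154.4  115.    24.8]
slot top bottomL,R, backL,R [[0.5364, -0.2657], [0.5501, -0.3049], [0.603, -0.2853], [0.5902, -0.2486]] [ 0.5699 -0.2761]
[0.0415 0.0564 0.0389 0.0564] [ -70.8   20.3  109.2 -162.3]
```

```bash
python3 - <<'E'
import cv2
i=cv2.imread('pics/w1.png')[140:260,200:360];cv2.imwrite('pics/w1c.png',cv2.resize(i,None,fx=5,fy=5,interpolation=cv2.INTER_CUBIC))
E
```

```text
(no output)
```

View pics/w1c.png

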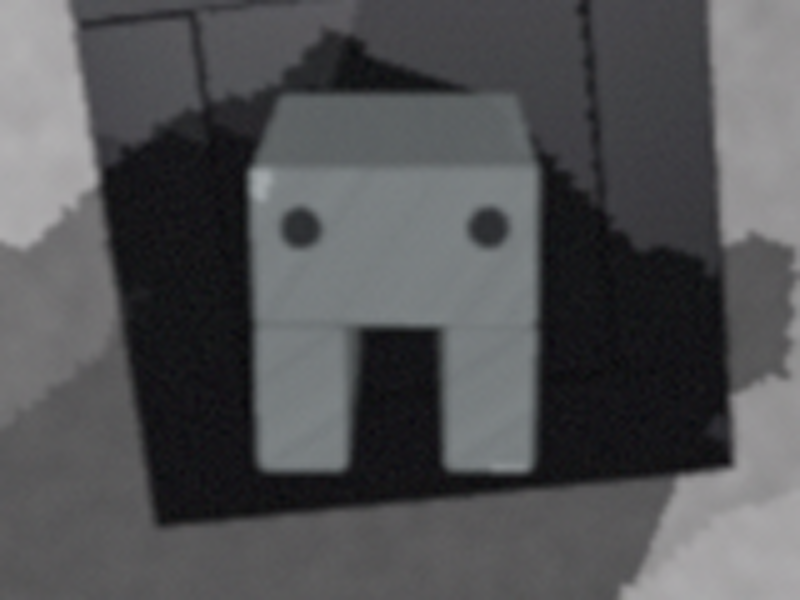

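The wrist view puts the slotted jaw's top face at about (0.5645, -0.278), yaw 19°, so it sits directly under the tool. I'll grasp it.

>>> play_rows --steps '[[[0, -0.001, 0.0245, 0], [0, -0.001, 0.0245, 0], [0, 0, 0.0245, 0], [0, 0, 0.0245, 0], [0, 0, 0.0245, 0]]]'

```text
time: 2.23
ee_pos: [0.5655, -0.2781, 0.0274]
tcp_rot: [180.0, -0.0, 19.2]
wrist_force: [-0.1, 1.3, 0.2]
opening: 0.0856
grasp_force: 0.0
```

>>> play_rows --steps '[[[0, 0, 0, 0], [0, 0, 0, 0], [0, 0, 0, 0], [0, 0, 0, 0], [0, 0, 0, 0]]]' --gripper 0.03 --squeeze 40

```text
time: 2.65
ee_pos: [0.567, -0.2782, 0.0306]
tcp_rot: [179.9, -0.1, 19.3]
wrist_force: [-2.4, 0.1, 6.2]
opening: 0.0393
grasp_force: 40.7
```

>>> play_rows --steps '[[[0, 0, 0, 0], [0, 0, 0, 0], [0, 0, 0, 0], [0, 0, 0, 0], [0, 0, 0, 0]]]'

```text
time: 3.07
ee_pos: [0.567, -0.2781, 0.0306]
tcp_rot: [179.9, -0.1, 19.3]
wrist_force: [-2.1, 0.8, 7.0]
opening: 0.0388
grasp_force: 40.7
```

>>> play_rows --steps '[[[0, 0, -0.024, 0], [0, 0, -0.024, 0], [0, 0, -0.024, 0], [0, 0, -0.024, 0], [0, 0, -0.024, 0]]]'

```text
time: 3.48
ee_pos: [0.566, -0.2776, 0.1501]
tcp_rot: [180.0, -0.0, 19.3]
wrist_force: [0.2, -0.8, -3.3]
opening: 0.0392
grasp_force: 41.6
```

>>> play_rows --steps '[[[0.0041, -0.0266, 0, 0], [0.0041, -0.0266, 0, 0], [0.0041, -0.0266, 0, 0], [0.0041, -0.0266, 0, 0], [0.0041, -0.0266, 0, 0]]]'

```text
time: 3.9
ee_pos: [0.5412, -0.1442, 0.1489]
tcp_rot: [180.0, -0.0, 19.3]
wrist_force: [0.2, 0.1, -3.0]
opening: 0.0391
grasp_force: 41.8
```

>>> play_rows --steps '[[[0.0041, -0.0266, 0, 0], [0.0041, -0.0266, 0, 0], [0.0041, -0.0266, 0, 0], [0.0041, -0.0266, 0, 0], [0.0041, -0.0266, 0, 0]]]'

```text
time: 4.32
ee_pos: [0.5166, -0.0117, 0.149]
tcp_rot: [180.0, -0.1, 19.3]
wrist_force: [0.6, 0.8, -3.0]
opening: 0.0391
grasp_force: 41.8
```

>>> play_rows --steps '[[[0, 0, 0.022, 0], [0, 0, 0.022, 0], [0, 0, 0.022, 0], [0, 0, 0.022, 0], [0, 0, 0.022, 0]]]'

```text
time: 4.73
ee_pos: [0.5171, -0.0128, 0.038]
tcp_rot: [180.0, -0.1, 19.3]
wrist_force: [0.4, -0.1, -2.6]
opening: 0.0388
grasp_force: 41.9
```

>>> play_rows --steps '[[[0, 0, 0.003, 0], [0, 0, 0.003, 0], [0, 0, 0.003, 0], [0, 0, 0.001, 0], [0, 0, 0, 0]]]'

```text
time: 5.15
ee_pos: [0.5175, -0.013, 0.0292]
tcp_rot: [180.0, -0.1, 19.3]
wrist_force: [-0.3, -0.3, -2.8]
opening: 0.0393
grasp_force: 41.9
```

>>> play_rows --steps '[[[0, 0, 0.0005, 0], [0, 0, 0.0005, 0], [0, 0, 0.0005, 0], [0, 0, 0.0005, 0], [0, 0, 0, 0]]]'

```text
time: 5.57
ee_pos: [0.5177, -0.0129, 0.0286]
tcp_rot: [180.0, -0.2, 19.3]
wrist_force: [-5.1, 0.1, 12.4]
opening: 0.0389
grasp_force: 43.6
```

>>> play_rows --steps '[[[0, 0, -0.0012, 0], [0, 0, 0, 0], [0, 0, 0, 0], [0, 0, 0, 0], [0, 0, 0, 0]]]' --gripper 0.066

```text
time: 5.98
ee_pos: [0.5168, -0.013, 0.0272]
tcp_rot: [-180.0, 0.0, 19.3]
wrist_force: [-0.2, -0.3, -0.3]
opening: 0.0658
grasp_force: 0.0
```

>>> play_rows --steps '[[[0, 0, -0.024, 0], [0, 0, -0.024, 0], [0, 0, -0.024, 0], [0, 0, -0.024, 0], [0, 0, -0.024, 0]]]'

```text
time: 6.4
ee_pos: [0.5166, -0.0129, 0.1483]
tcp_rot: [-180.0, 0.0, 19.3]
wrist_force: [0.1, -0.2, -0.1]
opening: 0.0659
grasp_force: 0.0
```

>>> play_rows --steps '[[[0.0168, -0.0245, 0, 0], [0.0168, -0.0245, 0, 0], [0.0168, -0.0245, 0, 0], [0.0168, -0.0245, 0, 0], [0.0168, -0.0245, 0, 0]]]'

```text
time: 6.82
ee_pos: [0.5558, 0.1318, 0.1472]
tcp_rot: [180.0, 0.0, 19.3]
wrist_force: [-0.4, -1.0, -0.2]
opening: 0.0656
grasp_force: 0.0
```

>>> play_rows --steps '[[[0.0168, -0.0245, 0, 0], [0.0168, -0.0245, 0, 0], [0.0168, -0.0245, 0, 0], [0.0168, -0.0245, 0, 0], [0.0168, -0.0245, 0, 0]]]'

```text
time: 7.23
ee_pos: [0.6029, 0.2512, 0.1473]
tcp_rot: [-178.8, 0.0, 22.1]
wrist_force: [0.6, -0.1, -0.0]
opening: 0.066
grasp_force: 0.0
```

>>> play_rows --steps '[[[0, 0, 0, 0.067], [0, 0, 0, 0.067], [0, 0, 0, 0.067], [0, 0, 0, 0.067], [0, 0, 0, 0.067]]]'

```text
time: 7.65
ee_pos: [0.6273, 0.1635, 0.1474]
tcp_rot: [-175.0, 1.0, 12.3]
wrist_force: [-0.2, -0.1, -0.3]
opening: 0.0662
grasp_force: 0.0
```

```bash
python3 - <<'E'
from workcell import bot
import cv2
c=bot.camera("wrist"); im=c.pop("img"); cv2.imwrite("pics/w2.png",cv2.resize(im[100:350,100:450],None,fx=2.2,fy=2.2)); print(c);print(bot.get_obs()['ee_pos'])
E
```

```text
{'vfov': 59.49475070804884, 'cx': 282.79952590064835, 'cy': 208.5657562692675, 'xyz': array([0.70781629, 0.16590578, 0.30984984]), 'attitude': array([161.3663517 ,   4.99180366, -77.80627245])}
[0.62796564 0.16029291 0.14732023]
```

View pics/w2.png

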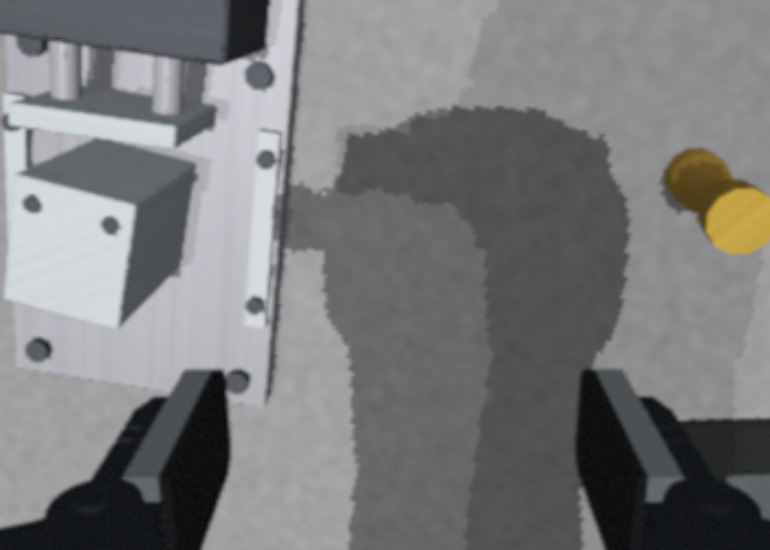

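The wrist view shows the fixture on the left and the specimen at top right. The arm isn't where I commanded it and is tilted about 5°, so I'll check the joints.

```bash
python3 - <<'E'
from workcell import bot
o=bot.get_obs()
for k in('time','q','qd','ee_pos','tcp_rot','wrist_force','joint_efforts'):print(k,o[k])
print([a for a in dir(bot) if a[0]!='_'])
E
```

```text
time 7.7
q [ 11.96908318  19.05543056  19.37666233  91.36666578   4.98770436
 179.94181217]
qd [ 2.04738552 -0.26363928 -0.36389306 -0.36405648 -1.28112132  0.08056055]
ee_pos [0.62796564 0.16029291 0.14732023]
tcp_rot [-175.0112404     1.04037451   12.02706023]
wrist_force [-0.43225541 -2.27761506 -0.15445528]
joint_efforts [ 7.75309682e+00 -6.78161001e+01  4.70668674e+01  8.26720381e-02
  1.11333322e+00 -5.25229305e-03]
['PlanningError', 'camera', 'get_obs', 'hold_point_z', 'job_done']
```

>>> play_rows --steps '[[[0, 0, 0, 0], [0, 0, 0, 0], [0, 0, 0, 0], [0, 0, 0, 0], [0, 0, 0, 0]]]'

```text
time: 8.12
ee_pos: [0.6269, 0.165, 0.1479]
tcp_rot: [-175.0, 1.0, 12.5]
wrist_force: [-0.2, 0.6, 1.0]
opening: 0.066
grasp_force: 0.0
```

```bash
python3 - <<'E'
from workcell import bot
o=bot.get_obs()
for k in('time','q','qd','ee_pos','tcp_rot','wrist_force'):print(k,o[k])
E
```

```text
time 8.1167
q [ 12.4031816   18.9945743   19.36379146  91.33549611   4.9717073
 179.9444188 ]
qd [-0.07027495 -0.03385723 -0.07001168  0.00776082  0.02647708  0.04454175]
ee_pos [0.62691276 0.16499845 0.1478817 ]
tcp_rot [-175.02736111    0.96146162   12.45856148]
wrist_force [-0.2080201   0.55203215  0.96532918]
```

Joint 6 hit its 180° limit, because yaw must stay at or above q1. At the fixture I therefore need the half-turned grasp, yaw about 180°. I'll turn the other way and see whether the tilt goes.

>>> play_rows --steps '[[[0, 0, 0, -0.12], [0, 0, 0, -0.12], [0, 0, 0, -0.12], [0, 0, 0, -0.12], [0, 0, 0, -0.12]]]'

```text
time: 8.53
ee_pos: [0.627, 0.1648, 0.1479]
tcp_rot: [-175.4, -2.0, 47.0]
wrist_force: [0.3, 0.0, 0.1]
opening: 0.0658
grasp_force: 0.0
```

>>> play_rows --steps '[[[0, 0, 0, -0.12], [0, 0, 0, -0.12], [0, 0, 0, -0.12], [0, 0, 0, -0.12], [0, 0, 0, -0.12]]]'

```text
time: 8.95
ee_pos: [0.6269, 0.1648, 0.1479]
tcp_rot: [-177.3, -4.3, 81.4]
wrist_force: [0.3, 0.1, 1.1]
opening: 0.0659
grasp_force: 0.0
```

The tilt is baked into the commanded pose, towards +y. The opposite joint-6 limit should tilt it back by symmetry, so I'll turn to that side and nudge past the limit.

>>> play_rows --steps '[[[0, 0, 0, -0.124], [0, 0, 0, -0.124], [0, 0, 0, -0.124], [0, 0, 0, -0.124], [0, 0, 0, -0.124]]]'

```text
time: 9.37
ee_pos: [0.6269, 0.1648, 0.1479]
tcp_rot: [179.7, -5.1, 117.0]
wrist_force: [0.2, 0.1, -0.4]
opening: 0.0658
grasp_force: 0.0
```

>>> play_rows --steps '[[[0, 0, 0, -0.124], [0, 0, 0, -0.124], [0, 0, 0, -0.124], [0, 0, 0, -0.124], [0, 0, 0, -0.124]]]'

```text
time: 9.78
ee_pos: [0.6269, 0.1648, 0.1479]
tcp_rot: [176.8, -3.9, 152.7]
wrist_force: [-0.1, -0.2, 0.8]
opening: 0.0662
grasp_force: 0.0
```

>>> play_rows --steps '[[[0, 0, 0, -0.124], [0, 0, 0, -0.124], [0, 0, 0, -0.124], [0, 0, 0, -0.124], [0, 0, 0, -0.124]]]'

```text
time: 10.2
ee_pos: [0.627, 0.1648, 0.1479]
tcp_rot: [175.1, -1.3, -171.9]
wrist_force: [-0.2, 0.1, 0.9]
opening: 0.0661
grasp_force: 0.0
```

>>> play_rows --steps '[[[0, 0, 0, -0.124], [0, 0, 0, -0.124], [0, 0, 0, -0.124], [0, 0, 0, -0.124], [0, 0, 0, -0.124]]]'

```text
time: 10.62
ee_pos: [0.627, 0.1648, 0.1479]
tcp_rot: [175.2, 1.8, -136.5]
wrist_force: [-0.6, 0.5, -0.6]
opening: 0.0659
grasp_force: 0.0
```

>>> play_rows --steps '[[[0, 0, 0, -0.124], [0, 0, 0, -0.124], [0, 0, 0, -0.124], [0, 0, 0, -0.124], [0, 0, 0, -0.124]]]'

```text
time: 11.03
ee_pos: [0.6269, 0.1648, 0.1479]
tcp_rot: [177.1, 4.2, -101.0]
wrist_force: [0.8, 1.0, 0.6]
opening: 0.0658
grasp_force: 0.0
```

>>> play_rows --steps '[[[0, 0, 0, -0.124], [0, 0, 0, -0.124], [0, 0, 0, -0.124], [0, 0, 0, -0.124], [0, 0, 0, -0.124]]]'

```text
time: 11.45
ee_pos: [0.627, 0.1648, 0.1479]
tcp_rot: [-179.9, 5.1, -65.4]
wrist_force: [-0.5, -0.1, -0.3]
opening: 0.066
grasp_force: 0.0
```

>>> play_rows --steps '[[[0, 0, 0, -0.124], [0, 0, 0, -0.124], [0, 0, 0, -0.124], [0, 0, 0, -0.124], [0, 0, 0, -0.124]]]'

```text
time: 11.87
ee_pos: [0.627, 0.1648, 0.1479]
tcp_rot: [-177.0, 4.1, -29.7]
wrist_force: [0.5, -0.6, -0.4]
opening: 0.0659
grasp_force: 0.0
```

```bash
cat > o.py <<'E'
from workcell import bot
from scipy.spatial.transform import Rotation as R
import numpy as np
o=bot.get_obs();z=R.from_euler('xyz',o['tcp_rot'],degrees=True).as_matrix()[:,2]
print(o['time'],'q',o['q'].round(2),'p',o['ee_pos'].round(4),'rot',o['tcp_rot'].round(2),'tilt',np.degrees(z[:2]).round(2),'F',o['wrist_force'].round(1),o['grasp_force'],o['opening'])
E
python3 o.py
```

```text
11.8667 q [  12.38   18.99   19.36   91.34    4.97 -137.83] p [0.627  0.1648 0.1479] rot [-176.96    4.05  -29.72] tilt [-2.01  4.64] F [ 0.5 -0.6 -0.4] 0.0 0.06586863146507677
```

>>> play_rows --steps '[[[0, 0, 0, -0.124], [0, 0, 0, -0.124], [0, 0, 0, -0.124], [0, 0, 0, -0.124], [0, 0, 0, -0.124]]]'

```text
time: 12.28
ee_pos: [0.627, 0.1648, 0.1479]
tcp_rot: [-175.2, 1.5, 5.8]
wrist_force: [-0.0, -0.0, 0.2]
opening: 0.0658
grasp_force: 0.0
```

>>> play_rows --steps '[[[0, 0, 0, -0.11], [0, 0, 0, -0.05], [0, 0, 0, -0.05], [0, 0, 0, -0.05], [0, 0, 0, 0]]]'

```text
time: 12.7
ee_pos: [0.6168, 0.2029, 0.1479]
tcp_rot: [-176.6, 0.3, 16.5]
wrist_force: [-0.8, -0.4, 0.3]
opening: 0.0659
grasp_force: 0.0
```

```bash
python3 o.py
```

```text
12.7 q [  16.6    18.48   18.79   90.65    3.42 -179.89] p [0.6168 0.2029 0.1479] rot [-176.59    0.35   16.49] tilt [-1.3   3.17] F [-0.8 -0.4  0.3] 0.0 0.06588317983317364
```

The tilt is reversing as predicted, 5.0° to 3.4°. I'll continue.

>>> play_rows --steps '[[[0, 0, 0, -0.05], [0, 0, 0, -0.05], [0, 0, 0, -0.05], [0, 0, 0, -0.05], [0, 0, 0, 0]]]'

```text
time: 13.12
ee_pos: [0.5987, 0.2525, 0.1478]
tcp_rot: [-178.9, -0.1, 22.2]
wrist_force: [-0.2, 0.4, 0.4]
opening: 0.0657
grasp_force: 0.0
```

```bash
python3 o.py
```

```text
13.1167 q [  22.34   18.04   18.28   90.11    1.11 -179.9 ] p [0.5987 0.2525 0.1478] rot [-1.7889e+02 -1.3000e-01  2.2240e+01] tilt [-0.3   1.08] F [-0.2  0.4  0.4] 0.0 0.06570789702365196
```

>>> play_rows --steps '[[[0, 0, 0, -0.05], [0, 0, 0, -0.047], [0, 0, 0, 0], [0, 0, 0, 0], [0, 0, 0, 0]]]'

```text
time: 13.53
ee_pos: [0.5892, 0.2734, 0.1477]
tcp_rot: [180.0, -0.2, 24.8]
wrist_force: [0.2, -0.6, -0.4]
opening: 0.0656
grasp_force: 0.0
```

```bash
python3 o.py
```

```text
13.5333 q [ 2.4900e+01  1.7960e+01  1.8170e+01  9.0040e+01 -2.0000e-02 -1.7993e+02] p [0.5892 0.2734 0.1477] rot [179.98  -0.18  24.83] tilt [0.17 0.05] F [ 0.2 -0.6 -0.4] 0.0 0.06560633645985135
```

```bash
python3 - <<'E'
from h import *
C=dict(vfov=59.49475070804884,cx=282.7995,cy=208.5657,xyz=np.array([0.70781629,0.16590578,0.30984984]),attitude=[161.3663517,4.99180366,-77.80627245])
def show(n,p,z):
    w=at(C,np.array(p)/2.2+[99.8,99.8],z)[:,:2];print(n,w.round(4).tolist(),w.mean(0).round(4));e=np.roll(w,-1,0)-w;print(np.linalg.norm(e,axis=1).round(4),np.degrees(np.arctan2(e[:,1],e[:,0])).round(1))
show('flat',[(5,298),(118,326),(134,205),(18,172)],.072)
show('plate BL BR',[(15,365),(266,404)],.012)
show('pad top front edge',[(3,121),(178,144)],.058)
E
```

```text
flat [[0.5724, 0.2947], [0.5719, 0.2556], [0.6154, 0.2546], [0.6174, 0.2927]] [0.5943 0.2744]
[0.0391 0.0436 0.0381 0.0451] [-90.7  -1.3  87.1 177.4]
plate BL BR [[0.5074, 0.3212], [0.5173, 0.2112]] [0.5124 0.2662]
[0.1105 0.1105] [-84.9  95.1]
pad top front edge [[0.6283, 0.3062], [0.6342, 0.2476]] [0.6313 0.2769]
[0.0589 0.0589] [-84.2  95.8]
```

>>> play_rows --steps '[[[0, 0, 0, 0.12], [0, 0, 0, 0.12], [0, 0, 0, 0.12], [0, 0, 0, 0.12], [0, 0, 0, 0.12]]]'

```text
time: 13.95
ee_pos: [0.5895, 0.2727, 0.1477]
tcp_rot: [-179.9, -0.2, -9.9]
wrist_force: [0.2, 0.5, -0.2]
opening: 0.0662
grasp_force: 0.0
```

>>> play_rows --steps '[[[0, 0, 0, 0.12], [0, 0, 0, 0.12], [0, 0, 0, 0.12], [0, 0, 0, 0.12], [0, 0, 0, 0.12]]]'

```text
time: 14.37
ee_pos: [0.5896, 0.2727, 0.1477]
tcp_rot: [-179.8, -0.1, -44.3]
wrist_force: [0.4, -0.3, -0.3]
opening: 0.0661
grasp_force: 0.0
```

>>> play_rows --steps '[[[0, 0, 0, 0.12], [0, 0, 0, 0.12], [0, 0, 0, 0.12], [0, 0, 0, 0.12], [0, 0, 0, 0.12]]]'

```text
time: 14.78
ee_pos: [0.5895, 0.2727, 0.1477]
tcp_rot: [-179.8, 0.0, -78.7]
wrist_force: [-0.1, 0.5, -0.5]
opening: 0.0659
grasp_force: 0.0
```

>>> play_rows --steps '[[[0, 0, 0, 0.12], [0, 0, 0, 0.12], [0, 0, 0, 0.12], [0, 0, 0, 0.12], [0, 0, 0, 0.12]]]'

```text
time: 15.2
ee_pos: [0.5895, 0.2728, 0.1477]
tcp_rot: [-179.9, 0.1, -113.1]
wrist_force: [0.0, -0.9, 1.5]
opening: 0.0658
grasp_force: 0.0
```

>>> play_rows --steps '[[[0, 0, 0, 0.12], [0, 0, 0, 0.12], [0, 0, 0, 0.12], [0, 0, 0, 0.12], [0, 0, 0, 0.12]]]'

```text
time: 15.62
ee_pos: [0.5895, 0.2727, 0.1477]
tcp_rot: [-180.0, 0.2, -147.5]
wrist_force: [0.3, 0.6, -0.3]
opening: 0.0659
grasp_force: 0.0
```

>>> play_rows --steps '[[[0, 0, 0, 0.12], [0, 0, 0, 0.12], [0, 0, 0, 0.12], [0, 0, 0, 0.12], [0, 0, 0, 0.11]]]'

```text
time: 16.03
ee_pos: [0.5896, 0.2727, 0.1477]
tcp_rot: [179.9, 0.2, 178.7]
wrist_force: [-0.2, -0.1, 0.6]
opening: 0.0654
grasp_force: 0.0
```

```bash
python3 o.py
```

```text
16.0333 q [ 2.484e+01  1.796e+01  1.817e+01  9.004e+01 -2.000e-02  2.610e+01] p [0.5896 0.2727 0.1477] rot [1.7994e+02 1.7000e-01 1.7873e+02] tilt [0.17 0.05] F [-0.2 -0.1  0.6] 0.0 0.06544716522063204
```

>>> play_rows --steps '[[[-0.0025, 0.0005, 0.022, 0], [-0.0025, 0.0005, 0.022, 0], [0, 0, 0.023, 0], [0, 0, 0.022, 0], [0, 0, 0.022, 0]]]'

```text
time: 16.45
ee_pos: [0.5948, 0.2737, 0.0356]
tcp_rot: [179.9, 0.2, 179.1]
wrist_force: [-0.5, 0.4, -0.4]
opening: 0.0663
grasp_force: 0.0
```

>>> play_rows --steps '[[[0, 0, 0, 0], [0, 0, 0, 0], [0, 0, 0, 0], [0, 0, 0, 0], [0, 0, 0, 0]]]' --gripper 0.03 --squeeze 40

```text
time: 16.87
ee_pos: [0.5953, 0.2747, 0.0382]
tcp_rot: [179.9, 0.3, 179.1]
wrist_force: [-0.0, -1.1, -3.1]
opening: 0.039
grasp_force: 45.9
```

>>> play_rows --steps '[[[0, 0, 0, 0], [0, 0, -0.005, 0], [0, 0, -0.01, 0], [0, 0, -0.02, 0], [0, 0, -0.02, 0]]]'

```text
time: 17.28
ee_pos: [0.594, 0.2743, 0.0928]
tcp_rot: [180.0, 0.1, 179.2]
wrist_force: [0.5, 1.1, -2.4]
opening: 0.0386
grasp_force: 45.8
```

```bash
python3 o.py
```

```text
17.2833 q [ 2.480e+01  1.852e+01  1.282e+01  8.417e+01 -2.000e-02  2.564e+01] p [0.594  0.2743 0.0928] rot [1.7996e+02 1.3000e-01 1.7916e+02] tilt [0.13 0.04] F [ 0.5  1.1 -2.4] 45.83886444568634 0.038644489193505535
```

>>> play_rows --steps '[[[0.001, -0.0368, -0.013, 0], [0.001, -0.0368, -0.013, 0], [0.001, -0.0368, -0.013, 0], [0.001, -0.0368, -0.013, 0], [0.001, -0.0368, -0.013, 0]]]'

```text
time: 17.7
ee_pos: [0.5862, 0.089, 0.1586]
tcp_rot: [179.9, 0.3, 179.2]
wrist_force: [1.1, 0.4, -2.8]
opening: 0.0387
grasp_force: 45.9
```

>>> play_rows --steps '[[[0.001, -0.0368, 0, 0], [0.001, -0.0368, 0, 0], [0.001, -0.0368, 0, 0], [0.001, -0.0368, 0, 0], [0.001, -0.0368, 0, 0]]]'

```text
time: 18.12
ee_pos: [0.5786, -0.0952, 0.1578]
tcp_rot: [180.0, 0.3, 179.2]
wrist_force: [1.3, 0.3, -0.9]
opening: 0.0388
grasp_force: 45.9
```

>>> play_rows --steps '[[[0.001, -0.0368, 0, 0], [0.001, -0.0368, 0, 0], [0.001, -0.0368, 0, 0], [0.001, -0.0368, 0, 0], [0.001, -0.0368, 0, 0]]]'

```text
time: 18.53
ee_pos: [0.5708, -0.2792, 0.1575]
tcp_rot: [180.0, 0.2, 179.2]
wrist_force: [0.7, -0.6, -2.3]
opening: 0.0391
grasp_force: 45.9
```

>>> play_rows --steps '[[[0, 0, 0, -0.09], [0, 0, 0, -0.09], [0, 0, 0, -0.09], [0, 0, 0, -0.09], [0, 0, 0, -0.09]]]'

```text
time: 18.95
ee_pos: [0.5711, -0.2776, 0.1573]
tcp_rot: [-179.9, 0.2, -154.8]
wrist_force: [0.7, -0.3, -3.2]
opening: 0.0391
grasp_force: 45.9
```

```bash
python3 o.py
```

```text
18.95 q [-25.98  15.93  16.73  90.61   0.13 -51.16] p [ 0.5711 -0.2776  0.1573] rot [-179.93    0.22 -154.82] tilt [0.22 0.03] F [ 0.7 -0.3 -3.2] 45.93416512012482 0.03906517125379819
```

>>> play_rows --steps '[[[0, 0, 0.026, 0], [0, 0, 0.026, 0], [0, 0, 0.026, 0], [0, 0, 0.026, 0], [0, 0, 0.016, 0]]]'

```text
time: 19.37
ee_pos: [0.5707, -0.2768, 0.0344]
tcp_rot: [179.9, 0.1, -155.1]
wrist_force: [-1.4, -0.5, -2.6]
opening: 0.0388
grasp_force: 45.8
```

>>> play_rows --steps '[[[0, 0, 0.0013, 0], [0, 0, 0.0013, 0], [0, 0, 0.0005, 0], [0, 0, 0, 0], [0, 0, 0, 0]]]'

```text
time: 19.78
ee_pos: [0.5723, -0.2776, 0.0348]
tcp_rot: [-179.9, 0.3, -155.1]
wrist_force: [-0.5, -0.0, -2.1]
opening: 0.0384
grasp_force: 45.9
```

>>> play_rows --steps '[[[0, 0, 0.0007, 0], [0, 0, 0.0007, 0], [0, 0, 0.0007, 0], [0, 0, 0, 0], [0, 0, 0, 0]]]'

```text
time: 20.2
ee_pos: [0.5715, -0.2772, 0.031]
tcp_rot: [-180.0, 0.2, -155.1]
wrist_force: [0.2, 0.8, -1.6]
opening: 0.0388
grasp_force: 45.9
```

>>> play_rows --steps '[[[0, 0, 0.0005, 0], [0, 0, 0.0005, 0], [0, 0, 0, 0], [0, 0, 0, 0], [0, 0, 0, 0]]]'

```text
time: 20.62
ee_pos: [0.5716, -0.2772, 0.0308]
tcp_rot: [-179.9, 0.2, -155.1]
wrist_force: [-3.2, 2.3, 5.0]
opening: 0.0386
grasp_force: 46.7
```

>>> play_rows --steps '[[[0, 0, 0, 0], [0, 0, 0, 0], [0, 0, 0, 0], [0, 0, 0, 0], [0, 0, 0, 0]]]' --gripper 0.066

```text
time: 21.03
ee_pos: [0.5715, -0.2772, 0.0298]
tcp_rot: [-180.0, 0.2, -155.1]
wrist_force: [-0.9, 0.4, 0.5]
opening: 0.0662
grasp_force: 0.0
```

>>> play_rows --steps '[[[0, 0, -0.024, 0], [0, 0, -0.024, 0], [0, 0, -0.024, 0], [0, 0, -0.024, 0], [0, 0, -0.024, 0]]]'

```text
time: 21.45
ee_pos: [0.571, -0.2773, 0.151]
tcp_rot: [-180.0, 0.2, -155.1]
wrist_force: [0.6, 0.6, 1.0]
opening: 0.0655
grasp_force: 0.0
```

>>> play_rows --steps '[[[-0.0062, 0.0263, 0, 0], [-0.0062, 0.0263, 0, 0], [-0.0062, 0.0263, 0, 0], [-0.0062, 0.0263, 0, 0], [-0.0062, 0.0263, 0, 0]]]'

```text
time: 21.87
ee_pos: [0.5434, -0.1439, 0.1499]
tcp_rot: [-180.0, 0.2, -155.1]
wrist_force: [0.7, 1.0, 0.5]
opening: 0.066
grasp_force: 0.0
```

>>> play_rows --steps '[[[-0.0062, 0.0263, 0, 0], [-0.0062, 0.0263, 0, 0], [-0.0062, 0.0263, 0, 0], [-0.0062, 0.0263, 0, 0], [-0.0062, 0.0263, 0, 0]]]'

```text
time: 22.28
ee_pos: [0.516, -0.0115, 0.1501]
tcp_rot: [-180.0, 0.2, -155.1]
wrist_force: [0.5, 0.2, -0.4]
opening: 0.0659
grasp_force: 0.0
```

>>> play_rows --steps '[[[0, 0, 0, 0.0196], [0, 0, 0, 0.0196], [0, 0, 0, 0.0196], [0, 0, 0, 0.0196], [0, 0, 0, 0.0196]]]'

```text
time: 22.7
ee_pos: [0.5166, -0.0135, 0.1499]
tcp_rot: [-180.0, 0.2, -160.8]
wrist_force: [-0.3, -0.7, -0.4]
opening: 0.0661
grasp_force: 0.0
```

```bash
python3 o.py; python3 - <<'E'
from workcell import bot
import cv2,numpy as np
a=bot.camera("top")["img"];c=bot.camera("wrist");w=c.pop("img");print(c)
o=np.zeros((420,800,3),np.uint8);o[:,:560]=w;o[:240,560:]=cv2.resize(a[160:240,355:435],None,fx=3,fy=3);cv2.imwrite("pics/c3.png",o)
E
```

```text
22.7 q [-1.530e+00 -5.700e-01 -2.370e+00  8.804e+01  6.000e-02 -2.068e+01] p [ 0.5166 -0.0135  0.1499] rot [-1.7999e+02  1.7000e-01 -1.6085e+02] tilt [0.17 0.05] F [-0.3 -0.7 -0.4] 0.0 0.06608891537623429
{'vfov': 59.49475070804884, 'cx': 282.79952590064835, 'cy': 208.5657562692675, 'xyz': array([ 0.4418927 , -0.0397739 ,  0.31408851]), 'attitude': array([1.62216726e+02, 1.97253387e-02, 1.09046042e+02])}
```

View pics/c3.png

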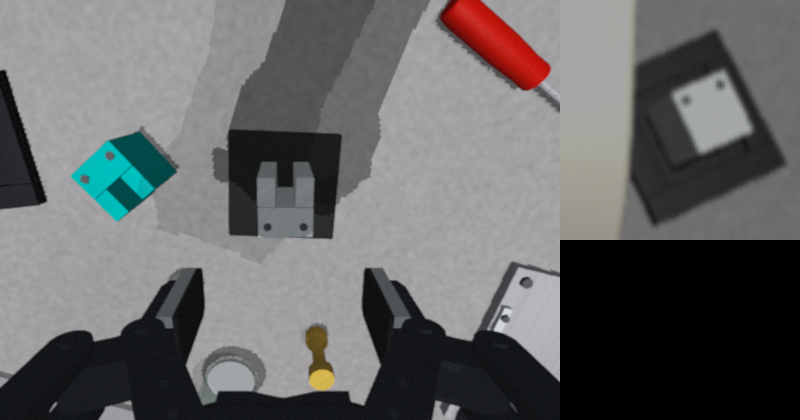

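The flat jaw stands in the pocket, and the slotted jaw is upright and aligned on the mat. I'll grasp the slotted jaw.

>>> play_rows --steps '[[[0, 0, 0.0245, 0], [0, 0, 0.0245, 0], [0, 0, 0.0245, 0], [0, 0, 0.0245, 0], [0, 0, 0.0245, 0]]]'

```text
time: 23.22
ee_pos: [0.5168, -0.0131, 0.0263]
tcp_rot: [-180.0, 0.2, -160.7]
wrist_force: [0.7, 0.4, -0.4]
opening: 0.0666
grasp_force: 0.0
```

>>> play_rows --steps '[[[0, 0, 0, 0], [0, 0, 0, 0], [0, 0, 0, 0], [0, 0, 0, 0], [0, 0, 0, 0]]]' --gripper 0.03 --squeeze 50

```text
time: 23.63
ee_pos: [0.5176, -0.0127, 0.0289]
tcp_rot: [-180.0, 0.3, -160.7]
wrist_force: [0.6, -0.2, -1.8]
opening: 0.0382
grasp_force: 55.4
```

>>> play_rows --steps '[[[0, 0, 0, 0], [0, 0, -0.01, 0], [0, 0, -0.03, 0], [0, 0, -0.04, 0], [0, 0, -0.04, 0]]]'

```text
time: 24.05
ee_pos: [0.5156, -0.0126, 0.1492]
tcp_rot: [180.0, 0.1, -160.7]
wrist_force: [1.9, -0.0, -2.2]
opening: 0.0387
grasp_force: 55.3
```

```bash
python3 o.py
```

```text
24.05 q [-1.440e+00 -6.500e-01 -2.520e+00  8.803e+01  6.000e-02 -2.077e+01] p [ 0.5156 -0.0126  0.1492] rot [ 1.7998e+02  1.2000e-01 -1.6067e+02] tilt [0.1  0.06] F [ 1.9 -0.  -2.2] 55.34951984882355 0.03870735106799024
```

>>> play_rows --steps '[[[-0.0164, 0.0244, 0, 0], [-0.0164, 0.0244, 0, 0], [-0.0164, 0.0244, 0, 0], [-0.0164, 0.0244, 0, 0], [-0.0164, 0.0244, 0, 0]]]'

```text
time: 24.47
ee_pos: [0.5537, 0.1309, 0.149]
tcp_rot: [-180.0, 0.3, -160.7]
wrist_force: [1.0, 0.3, -2.8]
opening: 0.0388
grasp_force: 55.5
```

>>> play_rows --steps '[[[-0.0164, 0.0244, 0, 0], [-0.0164, 0.0244, 0, 0], [-0.0164, 0.0244, 0, 0], [-0.0164, 0.0244, 0, 0], [-0.0164, 0.0244, 0, 0]]]'

```text
time: 24.88
ee_pos: [0.5906, 0.2734, 0.149]
tcp_rot: [-180.0, 0.2, -160.7]
wrist_force: [0.8, 0.5, -1.7]
opening: 0.0384
grasp_force: 55.5
```

>>> play_rows --steps '[[[0, 0, 0.002, 0.0506], [0, 0, 0.005, 0.0506], [0, 0, 0.005, 0.0506], [0, 0, 0.005, 0.0506], [0, 0, 0.005, 0.0506]]]'

```text
time: 25.3
ee_pos: [0.5905, 0.2721, 0.1267]
tcp_rot: [179.9, 0.2, -175.3]
wrist_force: [-0.3, -0.6, -2.2]
opening: 0.0386
grasp_force: 55.4
```

>>> play_rows --steps '[[[0, 0, 0, 0], [0, 0, 0, 0], [0, 0, 0, 0], [0, 0, 0, 0], [0, 0, 0, 0]]]'

```text
time: 25.72
ee_pos: [0.5906, 0.2719, 0.1265]
tcp_rot: [179.9, 0.2, -175.1]
wrist_force: [0.3, 0.0, -2.4]
opening: 0.0386
grasp_force: 55.4
```

```bash
python3 o.py; python3 - <<'E'
from workcell import bot
import cv2,numpy as np
c=bot.camera("wrist");w=c.pop("img");print(c)
cv2.imwrite("pics/w4.png",cv2.resize(w[120:420,80:480],None,fx=2,fy=2,interpolation=cv2.INTER_CUBIC))
E
```

```text
25.7167 q [ 2.473e+01  1.785e+01  1.570e+01  8.764e+01 -2.000e-02  1.986e+01] p [0.5906 0.2719 0.1265] rot [ 179.94    0.21 -175.13] tilt [0.2  0.07] F [ 0.3  0.  -2.4] 55.385443568229675 0.03860013441403759
{'vfov': 59.49475070804884, 'cx': 282.79952590064835, 'cy': 208.5657562692675, 'xyz': array([0.51190098, 0.26428985, 0.29071934]), 'attitude': array([ 1.62170530e+02, -3.69291789e-02,  9.48460765e+01])}
```

View pics/w4.png

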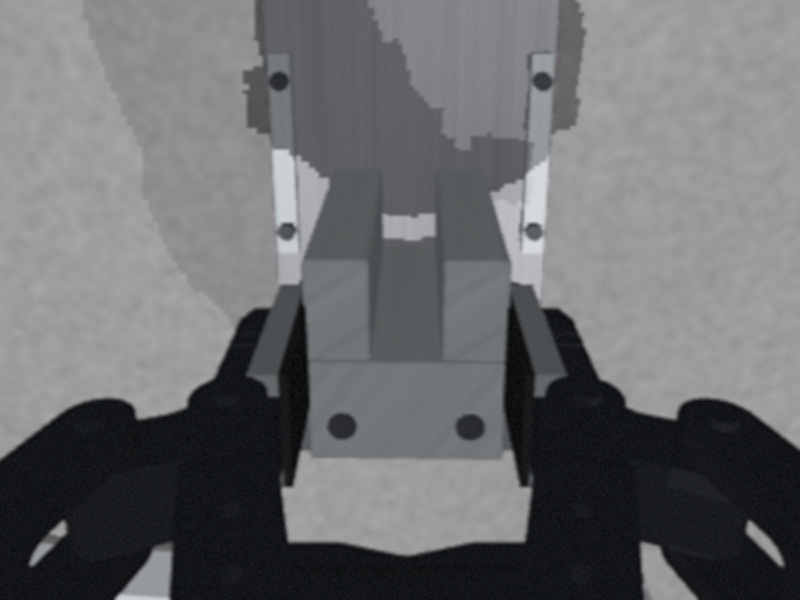

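The jaw is central and square between the strips, with its slot towards the robot. I'll lower it.

>>> play_rows --steps '[[[0, 0, 0.018, 0], [0, 0, 0.018, 0], [0, 0, 0.018, 0], [0, 0, 0.018, 0], [0, 0, 0.0145, 0]]]'

```text
time: 26.18
ee_pos: [0.5904, 0.2718, 0.0382]
tcp_rot: [180.0, 0.1, -175.1]
wrist_force: [-0.8, -0.2, -3.4]
opening: 0.0386
grasp_force: 55.5
```

>>> play_rows --steps '[[[0, 0, 0.001, 0], [0, 0, 0.0005, 0], [0, 0, 0.0005, 0], [0, 0, 0, 0], [0, 0, 0, 0]]]'

```text
time: 26.6
ee_pos: [0.5912, 0.272, 0.0385]
tcp_rot: [179.9, 0.2, -175.2]
wrist_force: [0.7, 0.3, -2.8]
opening: 0.0386
grasp_force: 55.9
```

>>> play_rows --steps '[[[0, 0, 0.0005, 0], [0, 0, 0, 0], [0, 0, 0, 0], [0, 0, 0, 0], [0, 0, 0, 0]]]'

```text
time: 27.02
ee_pos: [0.5908, 0.2719, 0.037]
tcp_rot: [180.0, 0.2, -175.2]
wrist_force: [-0.3, 0.3, -2.8]
opening: 0.0387
grasp_force: 55.9
```

```bash
python3 o.py
```

```text
27.0167 q [ 2.473e+01  1.857e+01  6.720e+00  7.797e+01 -2.000e-02  1.989e+01] p [0.5908 0.2719 0.037 ] rot [ 179.96    0.18 -175.17] tilt [0.17 0.06] F [-0.3  0.3 -2.8] 55.867372155189514 0.03873091606736093
```

>>> play_rows --steps '[[[0, 0, 0.0005, 0], [0, 0, 0, 0], [0, 0, 0, 0], [0, 0, 0, 0], [0, 0, 0, 0]]]'

```text
time: 27.43
ee_pos: [0.5908, 0.2719, 0.0365]
tcp_rot: [180.0, 0.2, -175.2]
wrist_force: [-0.3, -0.2, -2.1]
opening: 0.0388
grasp_force: 55.9
```

>>> play_rows --steps '[[[0, 0, 0.0003, 0], [0, 0, 0, 0], [0, 0, 0, 0], [0, 0, 0, 0], [0, 0, 0, 0]]]'

```text
time: 27.85
ee_pos: [0.5908, 0.2719, 0.0362]
tcp_rot: [180.0, 0.2, -175.2]
wrist_force: [-0.1, -0.6, -3.3]
opening: 0.0388
grasp_force: 55.9
```

>>> play_rows --steps '[[[0, 0, 0.0005, 0], [0, 0, 0, 0], [0, 0, 0, 0], [0, 0, 0, 0], [0, 0, 0, 0]]]'

```text
time: 28.27
ee_pos: [0.5908, 0.2719, 0.0357]
tcp_rot: [180.0, 0.2, -175.2]
wrist_force: [-0.5, -0.5, -3.7]
opening: 0.0387
grasp_force: 55.9
```

>>> play_rows --steps '[[[0, 0, 0.0004, 0], [0, 0, 0, 0], [0, 0, 0, 0], [0, 0, 0, 0], [0, 0, 0, 0]]]'

```text
time: 28.68
ee_pos: [0.5908, 0.272, 0.0356]
tcp_rot: [180.0, 0.2, -175.2]
wrist_force: [-0.2, -0.4, 1.0]
opening: 0.0384
grasp_force: 56.3
```

>>> play_rows --steps '[[[-0.0025, 0, 0, 0], [-0.0025, 0, 0, 0], [-0.0025, 0, 0, 0], [-0.0025, 0, 0, 0], [-0.002, 0, 0, 0]]]'

```text
time: 29.1
ee_pos: [0.603, 0.2731, 0.0356]
tcp_rot: [179.9, 0.2, -175.2]
wrist_force: [-5.1, 0.3, 5.2]
opening: 0.0386
grasp_force: 56.7
```

>>> play_rows --steps '[[[-0.001, 0, 0, 0], [-0.001, 0, 0, 0], [-0.001, 0, 0, 0], [0, 0, 0, 0], [0, 0, 0, 0]]]'

```text
time: 29.52
ee_pos: [0.606, 0.2734, 0.0356]
tcp_rot: [179.9, 0.2, -175.2]
wrist_force: [-2.7, 1.2, 3.8]
opening: 0.0385
grasp_force: 56.7
```

>>> play_rows --steps '[[[-0.001, 0, 0, 0], [-0.001, 0, 0, 0], [-0.001, 0, 0, 0], [0, 0, 0, 0], [0, 0, 0, 0]]]'

```text
time: 29.93
ee_pos: [0.6086, 0.2736, 0.0356]
tcp_rot: [179.9, 0.2, -175.2]
wrist_force: [-4.7, 0.6, 5.8]
opening: 0.0386
grasp_force: 56.9
```

>>> play_rows --steps '[[[-0.001, 0, 0, 0], [-0.001, 0, 0, 0], [-0.001, 0, 0, 0], [0, 0, 0, 0], [0, 0, 0, 0]]]'

```text
time: 30.35
ee_pos: [0.6111, 0.2738, 0.0356]
tcp_rot: [179.9, 0.1, -175.2]
wrist_force: [-8.1, -0.5, 7.0]
opening: 0.0387
grasp_force: 57.0
```

>>> play_rows --steps '[[[-0.001, 0, 0, 0], [-0.001, 0, 0, 0], [-0.001, 0, 0, 0], [0, 0, 0, 0], [0, 0, 0, 0]]]'

```text
time: 30.77
ee_pos: [0.6137, 0.274, 0.0356]
tcp_rot: [179.9, 0.1, -175.1]
wrist_force: [-9.0, -0.1, 8.6]
opening: 0.0386
grasp_force: 57.1
```

>>> play_rows --steps '[[[-0.001, 0, 0, 0], [-0.001, 0, 0, 0], [-0.001, 0, 0, 0], [0, 0, 0, 0], [0, 0, 0, 0]]]'

```text
time: 31.18
ee_pos: [0.6163, 0.2742, 0.0356]
tcp_rot: [180.0, 0.0, -175.1]
wrist_force: [-11.5, -0.9, 9.1]
opening: 0.0388
grasp_force: 57.2
```

```bash
python3 o.py; python3 - <<'E'
from workcell import bot
import cv2,numpy as np
a=bot.camera("top")["img"][110:240,90:190];s=bot.camera("side")["img"][290:420,90:280]
a=cv2.resize(a,None,fx=3.4,fy=3.4,interpolation=cv2.INTER_CUBIC);s=cv2.resize(s,(456,312),interpolation=cv2.INTER_CUBIC)
o=np.zeros((442,800,3),np.uint8);o[:a.shape[0],:340]=a;o[:312,344:]=s;cv2.imwrite("pics/f1.png",o)
E
```

```text
31.1833 q [2.397e+01 2.211e+01 1.110e+01 7.895e+01 3.000e-02 1.912e+01] p [0.6163 0.2742 0.0356] rot [ 1.7995e+02  3.0000e-02 -1.7515e+02] tilt [0.03 0.05] F [-11.5  -0.9   9.1] 57.20207065343857 0.03875971864915134
```

View pics/f1.png

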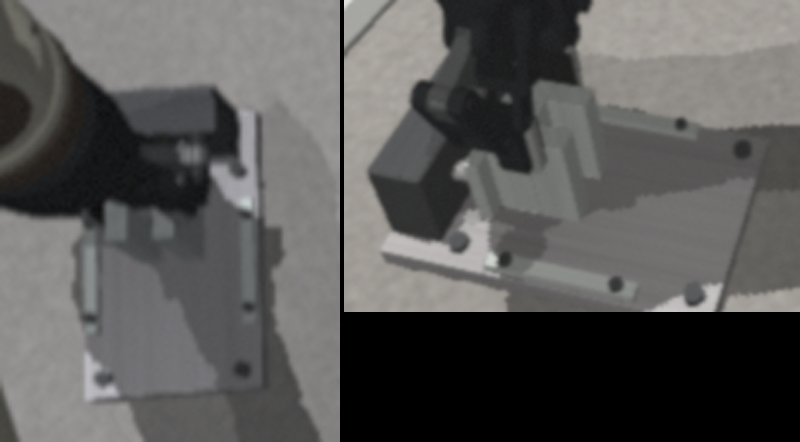

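The jaw stands flat on the plate, square against the pad with the slot facing away. The pad is in about 8–10 mm. I'll push a little more and hold.

>>> play_rows --steps '[[[-0.001, 0, 0, 0], [-0.001, 0, 0, 0], [0, 0, 0, 0], [0, 0, 0, 0], [0, 0, 0, 0]]]'

```text
time: 31.7
ee_pos: [0.618, 0.2744, 0.0356]
tcp_rot: [180.0, -0.0, -175.1]
wrist_force: [-12.8, -1.1, 10.6]
opening: 0.0386
grasp_force: 57.3
```

>>> play_rows --steps '[[[0, 0, 0, 0], [0, 0, 0, 0], [0, 0, 0, 0], [0, 0, 0, 0], [0, 0, 0, 0]]]'

```text
time: 32.12
ee_pos: [0.618, 0.2744, 0.0356]
tcp_rot: [180.0, 0.0, -175.1]
wrist_force: [-11.7, -1.0, 10.2]
opening: 0.0385
grasp_force: 57.3
```

>>> play_rows --steps '[[[0, 0, 0, 0], [0, 0, 0, 0], [0, 0, 0, 0], [0, 0, 0, 0], [0, 0, 0, 0]]]'

```text
time: 32.53
ee_pos: [0.618, 0.2744, 0.0356]
tcp_rot: [180.0, 0.0, -175.1]
wrist_force: [-12.6, -0.9, 9.6]
opening: 0.039
grasp_force: 57.3
```

>>> play_rows --steps '[[[0, 0, 0, 0], [0, 0, 0, 0], [0, 0, 0, 0], [0, 0, 0, 0], [0, 0, 0, 0]]]'

```text
time: 32.95
ee_pos: [0.618, 0.2744, 0.0356]
tcp_rot: [180.0, 0.0, -175.1]
wrist_force: [-12.7, 0.3, 8.9]
opening: 0.0385
grasp_force: 57.3
```

>>> play_rows --steps '[[[0, 0, 0, 0], [0, 0, 0, 0], [0, 0, 0, 0], [0, 0, 0, 0], [0, 0, 0, 0]]]'

```text
time: 33.37
ee_pos: [0.618, 0.2744, 0.0356]
tcp_rot: [180.0, 0.0, -175.1]
wrist_force: [-12.4, -1.0, 9.3]
opening: 0.0391
grasp_force: 57.3
```

>>> play_rows --steps '[[[0, 0, 0, 0], [0, 0, 0, 0], [0, 0, 0, 0], [0, 0, 0, 0], [0, 0, 0, 0]]]'

```text
time: 33.78
ee_pos: [0.618, 0.2743, 0.0356]
tcp_rot: [180.0, 0.0, -175.1]
wrist_force: [-12.4, -0.9, 10.5]
opening: 0.0387
grasp_force: 57.3
```

>>> play_rows --steps '[[[0, 0, 0, 0], [0, 0, 0, 0], [0, 0, 0, 0], [0, 0, 0, 0], [0, 0, 0, 0]]]'

```text
time: 34.2
ee_pos: [0.618, 0.2743, 0.0356]
tcp_rot: [180.0, 0.0, -175.1]
wrist_force: [-13.4, -0.6, 8.9]
opening: 0.0389
grasp_force: 57.3
```

The push has been steady for 2.5 s. Total horizontal force is 12.5 N including plate friction, so the pad takes 7 to 12 N in any case. I'll hand in.

```bash
python3 -c "
from workcell import bot
print(bot.job_done())"
```

```text
the job is handed in; nothing more can be done
None
```

The job is handed in. The flat jaw stands in the tray's pocket. The slotted jaw is held square on the fixture plate, pressing the pad with an estimated 8–9 N (about 11 mm), and was held steady for 2.5 s before hand-in. I worked that push out from wrist force and position rather than measuring it directly, and no verdict came back.

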